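# Seat the square plug of a test cell and lock it

### The job

The square plug of the steel test cell stands twisted in the cell's round mouth. Without lifting it out of the mouth, press on it and turn it little by little until it drops into the square recess, and press it fully home against the stiff pad under it; then swing the locking bar across over it until it meets its stop. Leave the bottles, glassware and tools around where they are.

Things in the scene. Friction and masses are not known exactly. Their poses are not given: they have to be found in the camera images.
- cell: Fixed round steel test cell, 150 mm across, 90 mm high, on a dark base plate 230 x 175 x 12 mm. Origin: on the table, on the axis of the round part; z up; the bar's hinge post stands on its +x side. A stop post for the bar, 12 mm thick and 150 mm high, stands at x = -86, y = -17 mm of the cell.
- mouth (a point): Centre of the cell's mouth at its rim, 90 mm above the table; axes as the cell's. A round bore 111 mm across goes 10 mm down to a ledge (80 mm above the table); below it a square recess 81 mm wide goes 20 mm further to a flat floor (60 mm above the table). The sides of the recess run along the cell's x and y.
- pad_top (a point): Centre of the flat top of a stiff brass ejector pad, 60 mm across, that stands up from the recess floor under the plug; at first its top is 76 mm above the table. A plug that lines up drops about 5 mm with it; about 8 to 12 N of downward push, besides the plug's weight, then slides the pad down 16 mm until it is level with the floor, where it stays.
- plug: Loose aluminium square plug, 76 x 76 mm, 40 mm high, about 0.35 kg, rib on top. Origin: centre of its underside; z up; x runs along the rib, square to a side. At the start it stands on the ledge (origin 80 mm above the table), twisted 14 to 76 degrees; fits in any of four positions, its sides within about 4 degrees of the recess's. Fully home: origin at 60 mm.
- rib (a point): Centre of the straight rib across the middle of the plug's flat top: 68 mm long (plug's x), 20 mm wide, 28 mm high; this point is 14 mm above the flat top and 54 mm above the plug's origin. Flat top 120 mm and rib top 148 mm above the table at the start, 100 and 128 mm when home.
- bar (a joint): Angle of the steel locking bar about its upright hinge, rad: 0 = across over the plug against its stop (closed); grows clockwise seen from above as it opens, 1.8 at most. It stays where it is left; pushed at the peg it takes about 1 N. Bar 22 mm wide, 180 mm long, 133 to 147 mm above the table: it clears the plug's rib only when the plug is home.
- bar_peg (a point): Centre of the black upright peg on the bar near its free end, 154 mm from the hinge axis; peg 20 mm across, 36 mm high, its top 183 mm above the table.
- hinge (a point): Point on the upright hinge axis of the bar, 140 mm above the table, 92 mm from the cell's axis along the cell's +x. Closed, the bar points from here along the cell's -x; open, it lies on the cell's +y side.
- amber_bottle: Bystander: amber bottle, 84 mm across, 165 mm high. Origin under its centre.
- white_jar: Bystander: white jar, 96 mm across, 170 mm high. Origin under its centre.
- flask: Bystander: glass flask, 84 mm across, 120 mm high. Origin under its centre.
- pot: Bystander: open steel pot, 170 mm across, 85 mm high. Origin under its centre.
- crucible: Bystander: small white cup, 52 mm across, 42 mm high, beside the cell. Origin under its centre.
- wrench: Bystander: wrench, 170 mm long, lying beside the cell. Origin under its middle.
- screwdriver: Bystander: screwdriver, 190 mm long, lying to the left. Origin under its middle.
- beaker: Bystander: glass beaker, 76 mm across, 95 mm high. Origin under its centre.
Not all that is in view belongs to the job. Leave any brown or orange look-alike of the plug alone.

How it is judged:
On the way, in this order (a step that is already met when the one before it is completed fails the run):
1. the plug is turned, drops into its recess and is pressed fully home (within 3 mm), the bar still open (z of plug in the frame of cell below 0.063 m and horizontal distance between plug and cell below 0.005 m and angle between plug's own z axis and vertical below 0.05 rad and value of joint bar above 0.6 rad), for 0.2 s.
2. the locking bar is swung across to its stop (value of joint bar below 0.06 rad), for 0.2 s.
At the end, for the whole second after the job is handed in: The plug sits in the recess within 3 mm of fully home, level within 0.05 rad, at rest, and the locking bar lies across it within 0.06 rad (3.5 degrees) of its stop (z of plug in the frame of cell below 0.063 m and horizontal distance between plug and cell below 0.005 m and angle between plug's own z axis and vertical below 0.05 rad and value of joint bar below 0.06 rad and linear speed of plug below 0.01 m/s and angular speed of plug below 0.1 rad/s); the robot touches nothing.
It fails at once if the plug is lifted out of the mouth (z of plug in the frame of cell above 0.093 m).
It fails at once if a bystander is moved by more than 30 mm (distance of any of amber_bottle, white_jar, flask, pot, crucible, wrench, screwdriver, beaker from where it was at the start of the episode above 0.03 m).
It also fails if it takes over 64 s, if anything falls off the work surface, if the arm or the gripper's body presses on something with over 40 N, if the wrist force passes 120 N, or if a joint passes its speed limit or range.

### The arm

A 7-joint arm with a two-finger parallel gripper is mounted at the origin on the work surface. World frame = base frame: x ahead of the robot, y to its left, z up, the work surface at z = 0. Lengths are in m, angles in rad, forces in N, time in s.
With the tool pointing down it reaches from about 0.425 to 0.875 m from the base axis. Payload 4.7 kg.
Tool frame: the origin (TCP) lies where the fingers leave the gripper's body, on its centre line; the fingertips stand 70 mm ahead of it and the grasp point (between the pads) lies 51 mm ahead of it; z points along the fingers, y is the line along which they close (so a half turn about z gives the same grasp; the last joint's range is limited). The gripper opens to 87 mm and grips with 3 to 60 N. Pads are 19 mm wide; open, the fingers measure 117 mm over their backs; the gripper's body (75 mm by 190 mm) begins 51 mm behind the grasp point.
Start: joints at [1.3, 0.321, -0.07, 1.45, 0.023, 1.371, -0.057], TCP at [0.183, -0.624, 0.292] pointing down, gripper open.
Joint ranges: [-2.86, 2.86], [-0.3, 2.09], [-1.38, 1.24], [0.06, 2.45], [-1.56, 4.7], [0.09, 2.05], [-2.69, 2.69]. Speed limits (rad/s): [2.57, 2.57, 3.14, 3.14, 3.14, 3.14, 3.14].

### API

Orientations are given as a rotation vector (axis times angle).
In Python, from bench import ctrl gives the robot as it stands.
- The arm moves only by the tool play_rows, never from a script. Its argument "increments" is a list that holds one entry, the list of rows, each a list of 7 numbers: the shift along the tool's x, y, z as a fraction of full scale, then the turn, a rotation vector about the tool's x, y, z as a fraction of full scale, then the gripper command: -1 is shut, 1 is fully open, values between are in proportion. A call has 1 to 8 rows; each row is the pose to reach, as a shift and turn from the pose commanded when the call began, along the tool's axes at that moment; what a row does not reach only later rows make up. Full scale, the value 1, is 0.1 m for a shift and 90 degrees for a turn. A row lasts 1/10 s, in which the tool goes at most 50 mm and 8.59 degrees, less where a joint would pass 70% of its speed; a pose out of reach is approached as far as the arm can. A call with a number of a shift or a turn outside -1 to 1 is refused whole. A call with a gripper value outside its range is refused whole. The fingers move at their own pace and stop on an object; "squeeze" is the grip in N (left out, the last holds). Time passes only in rows, so rows that repeat a pose let the fingers close. It gives the time, the measured TCP pose, the force, the opening and the grip force at its end, in the units of the state.
- ctrl.get_state(): the state, without advancing time (a new reading comes with each control period).
- ctrl.get_image(name): name is "side" or "top"; returns the picture (400x640x3 uint8, red, green, blue); there is no depth.
- ctrl.get_calibration(name): a dict with "vertical_fov" (degrees; the focal length in pixels is half the picture's height over the tangent of half this angle, whatever the lens; pixels are square), "cx", "cy" (the principal point, pixels), "dist_coeffs" ([k1, k2, p1, p2, k3] as OpenCV has them; the pictures are not rectified), "R" (3x3) and "t" (3): a world point X has camera coordinates R X + t. Camera axes: x right, y down, z forward; pixel columns grow to the right and rows downward; lengths in m; the calibration is good to about 2 mm. A picture is of the moment at which its call begins. get_calibration takes no time and is no camera call.
- ctrl.close_job(): hands the job in; it is judged then, once.
The state is a dict: "time": time; "joint_positions": joint angles; "qd": joint speeds; "joint_torque": joint torques, N m; "position": TCP position; "tool_rot": TCP orientation; "ft_force": force on the tool from outside, world axes, zero at the start; "torque": the same for the moment, N m; "grip_width": opening from 0.0 (shut) to 1.0 (fully open); "grip_force": force on a finger pad.
Only numpy, scipy, OpenCV 4.12 (cv2) and the standard library are available. Lean on these libraries where they do the work, as an engineer would, in place of code of your own. Each camera call takes 0.05 s, during which the arm holds its last target. There are 200 camera calls.

## Working session

There is one attempt and no reset: what is moved stays moved. The work goes in short steps, Python scripts to look and compute and a tool call to move; the robot and the scene stay as the last step left them, time stands still between calls to the robot, and variables do not carry over. Pictures are saved under pics/ and viewed, at most 10 in all, crops included, and the job is handed in when it is done.

Besides the shell and the picture viewer there is one more tool, called after "Emit:" as name(argument=value, ...) on one line, values as JSON. play_rows: Moves the arm, as the interface text tells. Shift numbers are shares of 0.1 m and turn numbers shares of 90 degrees, none past 1 either way. Its arguments: {"type":"object","properties":{"increments":{"type":"array"},"squeeze":{"type":"number"}},"required":["increments"]}

```bash
mkdir -p pics; ls; python3 - <<'E'
from bench import ctrl
import cv2
s=ctrl.get_state(); print(s)
for n in("top","side"):
    cv2.imwrite(f"pics/{n}0.png",ctrl.get_image(n)[:,:,::-1]); print(ctrl.get_calibration(n))
E
```

```text
pics
{'time': 0.0, 'joint_positions': array([ 1.3000835 ,  0.32180373, -0.07008759,  1.45166404,  0.02265078,
        1.37078737, -0.05689686]), 'qd': array([-0.0002353 , -0.00200228,  0.00076866, -0.00104628,  0.00054874,
        0.0011037 , -0.00115697]), 'joint_torque': array([-9.17123289e-04, -4.91293180e+01, -4.03952077e-01, -3.12526989e+01,
       -6.38301973e-02,  4.35031636e-02,  1.16165279e-04]), 'position': array([ 0.18246533, -0.62343247,  0.29117944]), 'tool_rot': array([-3.10796908e+00, -4.45684532e-01,  6.44267583e-04]), 'ft_force': array([ 0.12779518, -0.86797277, -0.59018307]), 'torque': array([-0.05695728, -0.02074151, -0.00414175]), 'grip_force': 0.0, 'grip_width': 0.9983634098286468}
{'vertical_fov': 49.20581634162965, 'cx': 318.6895204689528, 'cy': 200.7186070739061, 'dist_coeffs': array([-0.02984824,  0.        ,  0.        ,  0.        ,  0.        ]), 'R': array([[ 0.01709594, -0.99983523,  0.00610259],
       [-0.99203883, -0.01772362, -0.12467894],
       [ 0.12476655, -0.00392251, -0.99217837]]), 't': array([-0.00879154,  0.54414755,  1.30791355])}
{'vertical_fov': 47.04346968170558, 'cx': 305.0772868132703, 'cy': 186.50747817426395, 'dist_coeffs': array([-0.05605334,  0.        ,  0.        ,  0.        ,  0.        ]), 'R': array([[-9.98715387e-01, -4.42792051e-02, -2.46359095e-02],
       [-2.91759979e-04,  4.91208063e-01, -8.71042223e-01],
       [ 5.06704146e-02, -8.69916083e-01, -4.90589970e-01]]), 't': array([0.53771042, 0.11241655, 1.38103253])}
```

View pics/top0.png

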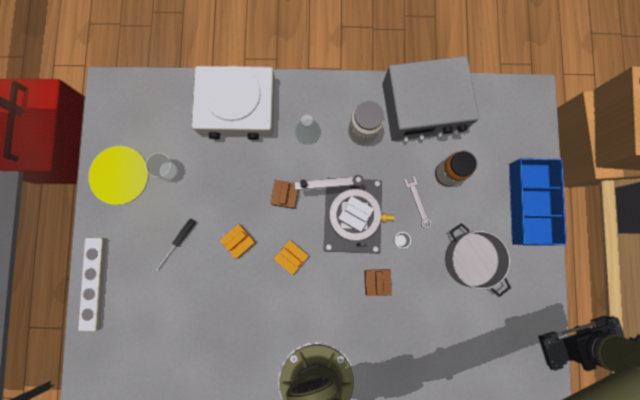

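View pics/side0.png

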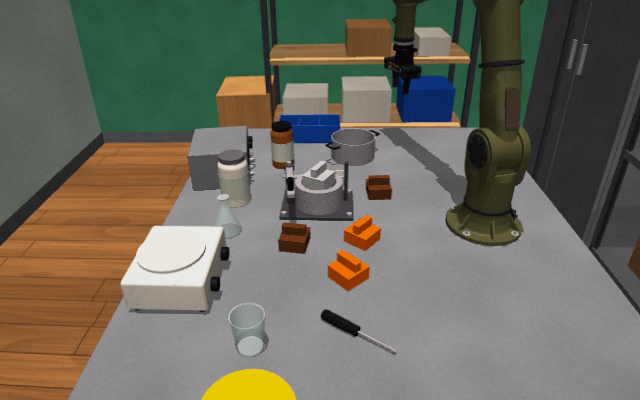

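Top view: the aluminium plug sits in the cell at (355,214). The look-alikes are brown at (284,194) and (378,282), and orange at (238,241) and (291,257). By the description I choose the grey plug in the cell. The hinge post is near (360,181), and the bar's free end with its peg is at (304,184). I'll check this in a crop.

```bash
cat > h.py <<'E'
from bench import ctrl
import numpy as np, cv2
def cal(n):
    c=ctrl.get_calibration(n); f=200/np.tan(np.radians(c["vertical_fov"]/2))
    return np.array([[f,0,c["cx"]],[0,f,c["cy"]],[0,0,1]]),c["dist_coeffs"],c["R"],c["t"]
def w(px,z,n="top"):
    K,d,R,t=cal(n); p=cv2.undistortPoints(np.array([[px]],float),K,d)[0,0]
    r=R.T@np.array([*p,1]); o=-R.T@t; return o+r*(z-o[2])/r[2]
def proj(P,n="top"):
    K,d,R,t=cal(n); return cv2.projectPoints(np.array(P,float).reshape(-1,1,3),cv2.Rodrigues(R)[0],t,K,d)[0][:,0]
def crop(n,x0,y0,x1,y1,s,out):
    im=np.ascontiguousarray(ctrl.get_image(n)[y0:y1,x0:x1,::-1]); cv2.imwrite(out,cv2.resize(im,None,fx=s,fy=s,interpolation=cv2.INTER_CUBIC))
E
python3 - <<'E'
from h import *
crop("top",290,165,415,260,6,"pics/c1.png")
print(w((355,214),.1),w((360,181),.14),w((304,184),.165))
E
```

```text
[ 0.49885123 -0.10538525  0.1       ] [ 0.58956801 -0.11548008  0.14      ] [0.57391861 0.04292109 0.165     ]
```

View pics/c1.png

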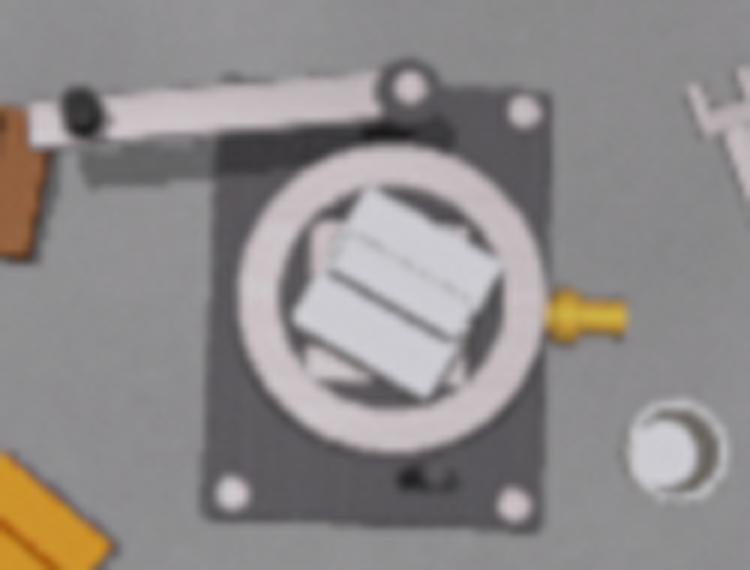

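The crop confirms it: the grey plug with its rib is twisted in the ring centred at crop (392,297). The rib's edge runs (332,270)-(455,342), the hinge is at (407,87), the peg at (82,113) and the plate screws at (525,110), (232,493) and (515,505).

```bash
python3 - <<'E'
from h import *
g=lambda u,v,z: w((290+(u+.5)/6-.5,165+(v+.5)/6-.5),z)
c=g(392,297,.09);a,b,d=g(525,110,.012),g(232,493,.012),g(515,505,.012)
ang=lambda p,q:np.degrees(np.arctan2(*(q-p)[1::-1]))
print("cell",c,"screw mid",(a+b)/2,"yaw",ang(d,a),ang(d,b)-90)
h=g(407,87,.15);print("hinge",h,ang(c,h),np.linalg.norm((h-c)[:2]))
p=g(82,108,.183);print("peg top",p,np.linalg.norm((p-h)[:2]),ang(h,p))
print("rib edge ang",ang(g(332,270,.13),g(455,342,.13)),"side edges",ang(g(295,322,.12),g(430,397,.12)))
print("rib edge top",(g(332,270,.148)+g(455,342,.148))/2, "upper line",(g(340,235,.148)+g(470,305,.148))/2)
t=np.radians(ang(d,a)); H=c[:2]+.092*np.array([np.cos(t),np.sin(t)])
print(H,[proj([[*H,z]],"side")[0] for z in(.14,.16,.18,.2)], (proj([[*H,.15]])[0]-[290,165])*6)
crop("side",270,150,370,225,8,"pics/c2.png")
E
```

```text
cell [ 0.49956594 -0.10602221  0.09      ] screw mid [ 0.50556833 -0.10662915  0.012     ] yaw -1.3943478690422366 -1.4571318485316027
hinge [ 0.5931868  -0.10715652  0.15      ] -0.6941611051811883 0.09362773058517382
peg top [0.57486052 0.04450793 0.183     ] 0.15276765303012338 96.88989473380494
rib edge ang -119.56567484397262 side edges -118.19506432691016
rib edge top [ 0.48980099 -0.10161992  0.148     ] upper line [ 0.50678342 -0.10688435  0.148     ]
[ 0.5915387 -0.1082609] [array([288.53547569, 166.39757647]), array([288.26427265, 160.65145658]), array([287.98966079, 154.82717465]), array([287.71159142, 148.92344829])] [406.82346475  87.99359977]
```

View pics/c2.png

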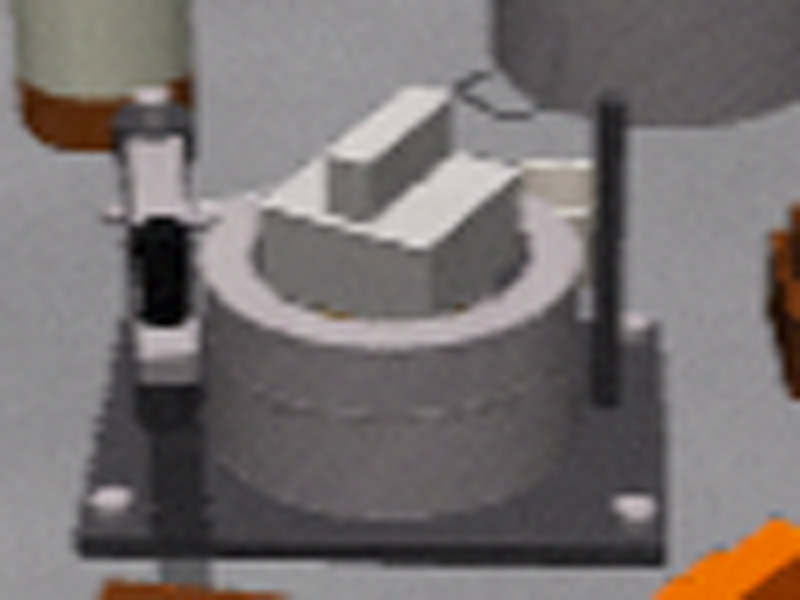

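Emit:
play_rows(increments=[[[1,-0.9,0,0,0,0,1],[1,-0.9,0,0,0,0,1],[1,-0.9,0,0,0,0,1]]])

```text
time: 0.5
position: [0.2555, -0.5064, 0.292]
tool_rot: [-3.108, -0.449, -0.001]
ft_force: [-0.6, 0.1, 0.6]
grip_width: 0.998
grip_force: 0.0
```

Side crop: the hinge cap's top is about 0.158 m high, the stop post is at crop (610,250), and the rib on the plug is unobstructed. Moving on above it.

Emit:
play_rows(increments=[[[0.87,-0.8,0,0,0,0,1],[0.87,-0.8,0,0,0,0,1],[0.87,-0.8,0,0,0,0,1]]])

```text
time: 0.8
position: [0.3177, -0.4032, 0.2924]
tool_rot: [-3.107, -0.457, -0.002]
ft_force: [-0.0, 0.5, 0.4]
grip_width: 0.998
grip_force: 0.0
```

Emit:
play_rows(increments=[[[0.87,-0.8,0,0,0,0,1],[0.87,-0.8,0,0,0,0,1],[0.87,-0.8,0,0,0,0,1]]])

```text
time: 1.1
position: [0.3781, -0.3018, 0.2925]
tool_rot: [-3.107, -0.457, -0.002]
ft_force: [0.7, -0.9, -0.8]
grip_width: 0.993
grip_force: 0.0
```

Emit:
play_rows(increments=[[[0.87,-0.8,0,0,0,0,1],[0.87,-0.8,0,0,0,0,1],[0.87,-0.8,0,0,0,0,1]]])

```text
time: 1.4
position: [0.4387, -0.2003, 0.2926]
tool_rot: [-3.107, -0.457, -0.002]
ft_force: [-0.2, 0.1, -0.6]
grip_width: 0.998
grip_force: 0.0
```

Emit:
play_rows(increments=[[[0.87,-0.8,0,0,0,-0.5,1],[0.87,-0.8,0,0,0,-0.5,1],[0.87,-0.8,0,0,0,-0.5,1],[0.87,-0.8,0,0,0,-0.5,1],[0.87,-0.8,0,0,0,-0.5,1],[0.87,-0.8,0,0,0,-0.5,1],[0.87,-0.8,0,0,0,-0.5,1],[0.87,-0.8,0,0,0,-0.5,1]]])

```text
time: 2.2
position: [0.4973, -0.1045, 0.2921]
tool_rot: [-2.703, -1.6, 0.0]
ft_force: [0.6, -0.3, 0.3]
grip_width: 1.002
grip_force: 0.0
```

```bash
cat >> h.py <<'E'
def rep(tgt=None):
    s=ctrl.get_state(); R=cv2.Rodrigues(np.array(s["tool_rot"]))[0]
    print("pos",s["position"].round(4),"y ang",np.degrees(np.arctan2(R[1,1],R[0,1])).round(2),"z",R[:,2].round(3),"F",s["ft_force"].round(1),"T",s["torque"].round(2),s["time"],s["joint_positions"].round(2))
    if tgt is not None: print("tool shift",(R.T@(np.array(tgt)-s["position"])*10).round(3))
E
python3 - <<'E'
from h import *
rep((.499,-.1055,.194))
g=lambda u,v,z: w((270+(u+.5)/8-.5,150+(v+.5)/8-.5),z,"side")
print("rib from side",np.mean([g(330,155,.148),g(405,88,.148),g(450,95,.148),g(372,162,.148)],0))
print(proj([[.499,-.1055,.148]]))
crop("top",285,150,425,255,5,"pics/c3.png")
E
```

```text
pos [ 0.4973 -0.1045  0.2921] y ang -28.75 z [-0. -0. -1.] F [ 0.6 -0.3  0.3] T [ 0.01 -0.05  0.05] 2.2 [ 0.74  0.05 -0.6   1.78  0.03  1.32 -0.37]
tool shift [-0.     0.02   0.981]
rib from side [ 0.49827547 -0.10086583  0.148     ]
[[356.55846949 212.3290715 ]]
```

View pics/c3.png

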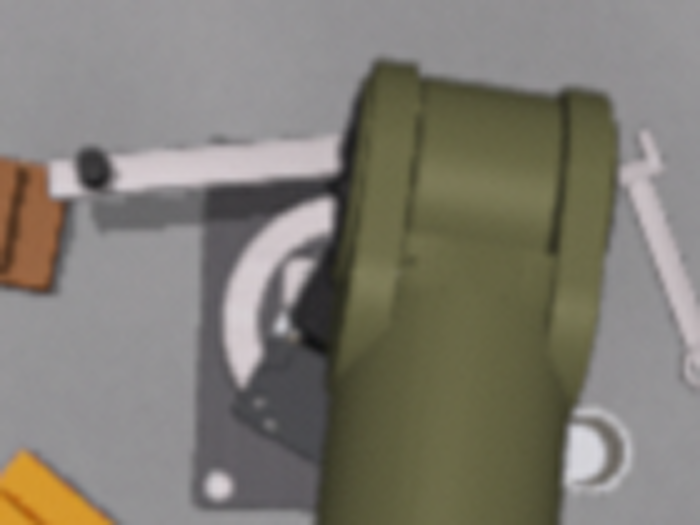

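The arm hides the rib from above, but both cameras agree on the rib's position, so the margin is ample. Descending and gripping.

Emit:
play_rows(increments=[[[0,0.01,0.35,0,0,0,1],[0,0.01,0.7,0,0,0,1],[0,0.01,0.97,0,0,0,1],[0,0.01,0.97,0,0,0,1],[0,0.01,0.97,0,0,0,1]]])

```text
time: 2.75
position: [0.4984, -0.1049, 0.1957]
tool_rot: [-2.702, -1.601, -0.0]
ft_force: [-0.1, -0.1, 1.2]
grip_width: 0.998
grip_force: 0.0
```

Emit:
play_rows(increments=[[[0,0,0,0,0,0,-1],[0,0,0,0,0,0,-1],[0,0,0,0,0,0,-1],[0,0,0,0,0,0,-1],[0,0,0,0,0,0,-1],[0,0,0,0,0,0,-1],[0,0,0,0,0,0,-1],[0,0,0,0,0,0,-1]]], squeeze=30)

```text
time: 3.55
position: [0.4982, -0.105, 0.1952]
tool_rot: [-2.702, -1.602, 0.0]
ft_force: [-0.5, 0.4, 0.5]
grip_width: 0.355
grip_force: 0.0
```

```bash
python3 - <<'E'
from h import *
s=ctrl.get_state();print(s["grip_width"]*87,s["grip_force"]);rep((.4995,-.106,.19))
crop("side",250,90,400,210,5,"pics/c4.png")
E
```

```text
30.853196008088442 0.0
pos [ 0.4982 -0.105   0.1952] y ang -28.69 z [-0. -0. -1.] F [-0.5  0.4  0.5] T [-0.05 -0.08  0.04] 3.55 [ 0.72  0.13 -0.6   1.9   0.08  1.13 -0.41]
tool shift [-0.003  0.016  0.052]
```

View pics/c4.png

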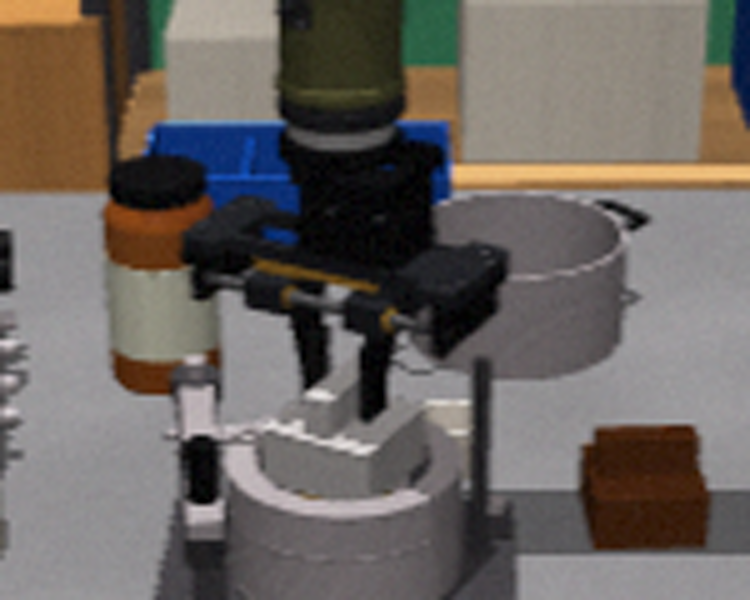

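The fingers straddle the rib (crop (345,385)) and are still closing.

Emit:
play_rows(increments=[[[0,0,0,0,0,0,-1],[0,0,0,0,0,0,-1],[0,0,0,0,0,0,-1],[0,0,0,0,0,0,-1],[0,0,0,0,0,0,-1]]], squeeze=35)

```text
time: 4.1
position: [0.4984, -0.105, 0.1952]
tool_rot: [2.702, 1.602, 0.0]
ft_force: [1.2, -0.5, -1.8]
grip_width: 0.228
grip_force: 35.0
```

```bash
python3 - <<'E'
from h import *
s=ctrl.get_state();print(s["grip_width"]*87,s["grip_force"]);rep((.4995,-.106,.19))
E
```

```text
19.85960801831834 34.98353452887386
pos [ 0.4984 -0.105   0.1952] y ang -28.68 z [ 0. -0. -1.] F [ 1.2 -0.5 -1.8] T [-0.19 -0.37  0.02] 4.1 [ 0.72  0.13 -0.6   1.9   0.08  1.13 -0.41]
tool shift [-0.003  0.015  0.052]
```

Emit:
play_rows(increments=[[[0,0.01,0.02,0,0,0,-1],[0,0.01,0.02,0,0,0,-1],[0,0.01,0.02,0,0,0,-1]]])

```text
time: 4.4
position: [0.4986, -0.1051, 0.1951]
tool_rot: [-2.702, -1.602, 0.003]
ft_force: [-6.9, 1.3, 14.9]
grip_width: 0.228
grip_force: 35.0
```

Emit:
play_rows(increments=[[[0,0,0,0,0,-0.04,-1],[0,0,0,0,0,-0.08,-1],[0,0,0,0,0,-0.12,-1],[0,0,0,0,0,-0.16,-1],[0,0,0,0,0,-0.2,-1],[0,0,0,0,0,-0.24,-1],[0,0,0,0,0,-0.24,-1]]])

```text
time: 5.1
position: [0.5001, -0.1063, 0.1948]
tool_rot: [2.351, 2.079, 0.001]
ft_force: [-0.9, -1.1, 6.8]
grip_width: 0.222
grip_force: 35.0
```

```bash
python3 - <<'E'
from h import *
rep((.4995,-.106,.19))
E
```

```text
pos [ 0.5001 -0.1063  0.1948] y ang -7.05 z [ 0.003 -0.002 -1.   ] F [-0.9 -1.1  6.8] T [-0.43 -0.23 -0.04] 5.1 [ 0.75  0.14 -0.63  1.9   0.09  1.13 -0.04]
tool shift [ 0.003 -0.007  0.048]
```

Emit:
play_rows(increments=[[[0,0,0.02,0,0,-0.01,-1],[0,0,0.02,0,0,-0.02,-1],[0,0,0.02,0,0,-0.03,-1],[0,0,0.02,0,0,-0.04,-1],[0,0,0.02,0,0,-0.05,-1],[0,0,0.02,0,0,-0.06,-1],[0,0,0.02,0,0,-0.06,-1]]])

```text
time: 5.8
position: [0.4989, -0.1056, 0.1912]
tool_rot: [-2.253, -2.189, 0.001]
ft_force: [-0.8, -1.4, 3.0]
grip_width: 0.227
grip_force: 35.0
```

```bash
python3 - <<'E'
from h import *
rep((.4995,-.106,.19))
E
```

```text
pos [ 0.4989 -0.1056  0.1912] y ang -1.67 z [-0.001 -0.    -1.   ] F [-0.8 -1.4  3. ] T [-0.18  0.13  0.06] 5.8 [ 0.75  0.15 -0.64  1.9   0.1   1.13  0.05]
tool shift [-0.004  0.006  0.012]
```

It has dropped about 4 mm with low force, so it is lined up. Pressing down onto the pad.

Emit:
play_rows(increments=[[[0,0,0.02,0,0,0,-1],[0,0,0.04,0,0,0,-1],[0,0,0.04,0,0,0,-1]]])

```text
time: 6.1
position: [0.4989, -0.1056, 0.1877]
tool_rot: [-2.254, -2.188, 0.002]
ft_force: [-2.2, -0.5, 5.2]
grip_width: 0.227
grip_force: 35.0
```

```bash
python3 - <<'E'
from h import *
rep((.4995,-.106,.175))
E
```

```text
pos [ 0.4989 -0.1056  0.1877] y ang -1.68 z [-0.001 -0.001 -1.   ] F [-2.2 -0.5  5.2] T [-0.08  0.55  0.03] 6.1 [ 0.75  0.15 -0.64  1.9   0.1   1.12  0.05]
tool shift [-0.004  0.006  0.127]
```

Emit:
play_rows(increments=[[[0,0,0.03,0,0,0,-1],[0,0,0.05,0,0,0,-1],[0,0,0.07,0,0,0,-1],[0,0,0.09,0,0,0,-1],[0,0,0.11,0,0,0,-1],[0,0,0.12,0,0,0,-1],[0,0,0.12,0,0,0,-1]]])

```text
time: 6.8
position: [0.499, -0.1056, 0.1758]
tool_rot: [-2.254, -2.188, 0.002]
ft_force: [-1.6, -0.2, 7.1]
grip_width: 0.226
grip_force: 35.0
```

```bash
python3 - <<'E'
from h import *
rep((.4995,-.106,.175))
E
```

```text
pos [ 0.499  -0.1056  0.1758] y ang -1.68 z [-0.001 -0.001 -1.   ] F [-1.6 -0.2  7.1] T [-0.08  0.64  0.07] 6.8 [ 0.75  0.16 -0.64  1.92  0.11  1.1   0.04]
tool shift [-0.004  0.005  0.008]
```

Emit:
play_rows(increments=[[[0,0,0.01,0,0,0,-1],[0,0,0.02,0,0,0,-1],[0,0,0.03,0,0,0,-1],[0,0,0.03,0,0,0,-1],[0,0,0.03,0,0,0,-1]]])

```text
time: 7.3
position: [0.4991, -0.1057, 0.1751]
tool_rot: [2.254, 2.188, -0.003]
ft_force: [-9.8, 0.6, 22.4]
grip_width: 0.227
grip_force: 35.0
```

Force rose to 22 N at exactly 20 mm down, so the plug is home. Releasing and rising.

Emit:
play_rows(increments=[[[0,0,-0.02,0,0,0,0.3],[0,0,-0.02,0,0,0,0.3],[0,0,-0.02,0,0,0,0.3],[0,0,-0.02,0,0,0,0.3],[0,0,-0.02,0,0,0,0.3],[0,0,-0.02,0,0,0,0.3],[0,0,-0.02,0,0,0,0.3]]])

```text
time: 8.0
position: [0.4991, -0.1054, 0.1741]
tool_rot: [-2.254, -2.189, 0.0]
ft_force: [0.3, -0.1, 0.2]
grip_width: 0.646
grip_force: 0.0
```

Emit:
play_rows(increments=[[[0,0,-0.2,0,0,0,0.3],[0,0,-0.5,0,0,0,0.3],[0,0,-0.95,0,0,0,0.3],[0,0,-0.95,0,0,0,-1],[0,0,-0.95,0,0,0,-1]]], squeeze=10)

```text
time: 8.5
position: [0.4996, -0.1055, 0.2702]
tool_rot: [2.252, 2.187, 0.001]
ft_force: [0.1, -0.3, -0.1]
grip_width: 0.548
grip_force: 0.0
```

```bash
python3 - <<'E'
from h import *
s=ctrl.get_state();print(s["grip_width"]);rep((.60,.07,.27))
crop("side",250,90,400,210,5,"pics/c5.png")
E
```

```text
0.5476139807309727
pos [ 0.4996 -0.1055  0.2702] y ang -1.68 z [ 0.002 -0.001 -1.   ] F [ 0.1 -0.3 -0.1] T [-0.03 -0.07  0.06] 8.5 [ 0.77  0.07 -0.64  1.8   0.04  1.28  0.09]
tool shift [1.784 0.951 0.002]
```

View pics/c5.png

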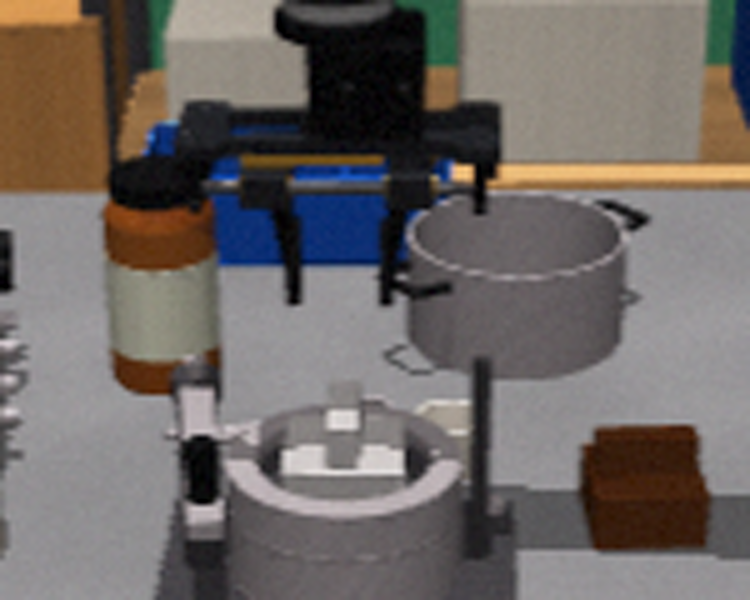

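The side crop shows the plug low and level in the mouth, with the rib at (345,425) aligned to the cell. The bar is still open. Next is the peg, at about (0.574, 0.045).

Emit:
play_rows(increments=[[[0.76,0.35,0,0,0,0,1],[0.76,0.35,0,0,0,0,1],[0.76,0.35,0,0,0,0,1]]])

```text
time: 8.85
position: [0.5367, -0.0246, 0.2678]
tool_rot: [-2.242, -2.195, -0.003]
ft_force: [-0.4, 0.3, -0.0]
grip_width: 0.691
grip_force: 0.0
```

Emit:
play_rows(increments=[[[0.77,0.35,0,0,0,-0.1,1],[0.77,0.35,0,0,0,-0.1,1],[0.77,0.35,0,0,0,-0.1,1],[0.77,0.35,0,0,0,-0.1,1],[0.77,0.35,0,0,0,-0.1,1]]])

```text
time: 9.35
position: [0.5729, 0.0436, 0.268]
tool_rot: [-2.077, -2.356, 0.004]
ft_force: [0.5, -0.8, -0.0]
grip_width: 0.994
grip_force: 0.0
```

```bash
python3 - <<'E'
from h import *
rep((.574,.045,.226))
print((proj([[.574,.045,.183],[.574,.045,.147]],"side")-[250,90])*5)
crop("side",250,90,400,210,5,"pics/c6.png")
E
```

```text
pos [0.5729 0.0436 0.268 ] y ang 7.21 z [-0.002 -0.001 -1.   ] F [ 0.5 -0.8 -0. ] T [-0.06 -0.11 -0.02] 9.35 [ 0.54  0.25 -0.77  1.65  0.18  1.31 -0.14]
tool shift [0.013 0.014 0.42 ]
[[199.9821386  437.62582827]
 [202.57432973 493.69851944]]
```

View pics/c6.png

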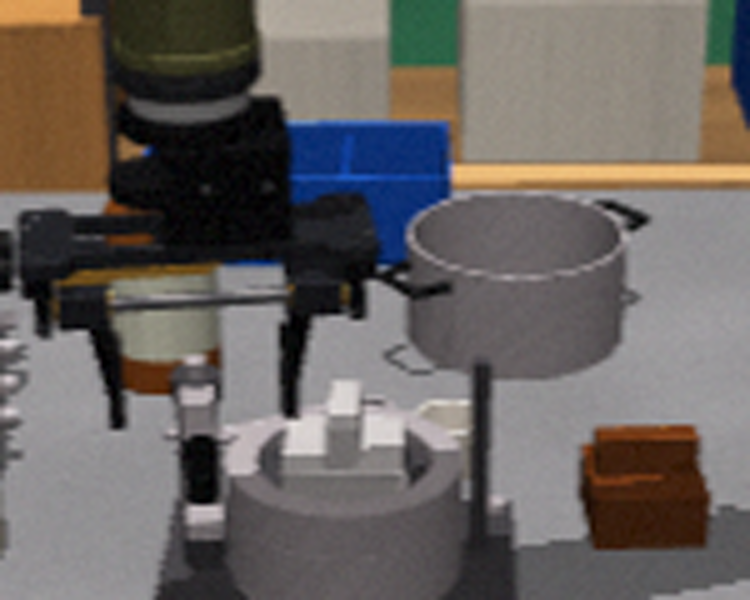

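The projected peg, (200,438) to (202,494), matches the black peg in the picture, and the open fingers straddle it. Going down and gripping lightly.

Emit:
play_rows(increments=[[[0.01,0.01,0.2,0,0,0,1],[0.01,0.01,0.41,0,0,0,1],[0.01,0.01,0.41,0,0,0,1],[0.01,0.01,0.41,0,0,0,-1],[0.01,0.01,0.41,0,0,0,-1],[0.01,0.01,0.41,0,0,0,-1],[0.01,0.01,0.41,0,0,0,-1],[0.01,0.01,0.41,0,0,0,-1]]], squeeze=10)

```text
time: 10.2
position: [0.5746, 0.0466, 0.2287]
tool_rot: [2.075, 2.358, 0.001]
ft_force: [-0.7, 0.3, 0.0]
grip_width: 0.634
grip_force: 0.0
```

Emit:
play_rows(increments=[[[0,0,0,0,0,0,-1],[0,0,0,0,0,0,-1],[0,0,0,0,0,0,-1],[0,0,0,0,0,0,-1],[0,0,0,0,0,0,-1],[0,0,0,0,0,0,-1],[0,0,0,0,0,0,-1],[0,0,0,0,0,0,-1]]])

```text
time: 11.0
position: [0.5745, 0.0466, 0.2282]
tool_rot: [2.075, 2.359, 0.0]
ft_force: [1.0, 0.4, -0.5]
grip_width: 0.227
grip_force: 10.0
```

```bash
cat >> h.py <<'E'
def arc(step,n,H=(.592,-.108)):
    s=ctrl.get_state(); R=cv2.Rodrigues(np.array(s["tool_rot"]))[0]; p=s["position"]
    v=p[:2]-H; a0=np.arctan2(v[1],v[0]); r=np.hypot(*v); print("ang",np.degrees(a0),"r",r,"grip",s["grip_width"]*87,s["grip_force"])
    for k in range(1,n+1):
        a=a0+np.radians(step*k/n); d=np.array(H)+.154*np.array([np.cos(a),np.sin(a)])-p[:2]
        print((R.T@np.array([*d,0])*10).round(2)[:2],round(-step*k/n/90,3))
E
python3 - <<'E'
from h import *
rep(); arc(30,7)
E
```

```text
pos [0.5745 0.0466 0.2282] y ang 7.32 z [ 0.  0. -1.] F [ 1.   0.4 -0.5] T [ 0.07 -0.22  0.04] 11.0 [ 0.52  0.29 -0.76  1.7   0.21  1.24 -0.16]
ang 96.46169557738283 r 0.1556125413464107 grip 19.767048046025483 9.999983310699463
[-0.02 -0.12] -0.048
[-0.03 -0.23] -0.095
[-0.05 -0.34] -0.143
[-0.08 -0.46] -0.19
[-0.11 -0.56] -0.238
[-0.16 -0.67] -0.286
[-0.21 -0.77] -0.333
```

Peg gripped (19.8 mm). Swinging 30° along the arc.

Emit:
play_rows(increments=[[[0,-0.12,0,0,0,-0.05,-1],[-0.02,-0.23,0,0,0,-0.1,-1],[-0.04,-0.34,0,0,0,-0.14,-1],[-0.07,-0.46,0,0,0,-0.19,-1],[-0.1,-0.56,0,0,0,-0.24,-1],[-0.15,-0.67,0,0,0,-0.29,-1],[-0.2,-0.77,0,0,0,-0.33,-1]]])

```text
time: 11.7
position: [0.4999, 0.0177, 0.2282]
tool_rot: [-1.396, -2.814, -0.001]
ft_force: [0.5, 1.8, 0.9]
grip_width: 0.225
grip_force: 10.0
```

```bash
python3 - <<'E'
from h import *
rep(); arc(30,7)
E
```

```text
pos [0.4999 0.0177 0.2282] y ang 37.23 z [-0.001  0.001 -1.   ] F [0.5 1.8 0.9] T [ 0.39 -0.23  0.04] 11.7 [ 0.71  0.1  -0.83  1.88  0.08  1.2   0.5 ]
ang 126.23338092508162 r 0.1558262416648928 grip 19.538477638012402 10.001147976145148
[-0.02 -0.12] -0.048
[-0.03 -0.23] -0.095
[-0.05 -0.34] -0.143
[-0.08 -0.46] -0.19
[-0.11 -0.56] -0.238
[-0.16 -0.67] -0.286
[-0.21 -0.77] -0.333
```

Emit:
play_rows(increments=[[[0,-0.12,0,0,0,-0.05,-1],[-0.02,-0.23,0,0,0,-0.1,-1],[-0.04,-0.34,0,0,0,-0.14,-1],[-0.07,-0.46,0,0,0,-0.19,-1],[-0.1,-0.56,0,0,0,-0.24,-1],[-0.15,-0.67,0,0,0,-0.29,-1],[-0.2,-0.77,0,0,0,-0.33,-1]]])

```text
time: 12.4
position: [0.4499, -0.0446, 0.2281]
tool_rot: [-0.627, -3.075, -0.001]
ft_force: [-2.5, 2.9, 1.2]
grip_width: 0.227
grip_force: 10.0
```

```bash
python3 - <<'E'
from h import *
rep(); arc(23,8)
E
```

```text
pos [ 0.4499 -0.0446  0.2281] y ang 66.94 z [-0.003  0.001 -1.   ] F [-2.5  2.9  1.2] T [0.66 0.29 0.14] 12.4 [ 0.84 -0.04 -0.77  1.98 -0.03  1.19  1.25]
ang 155.95651369116243 r 0.1556439938444384 grip 19.780533821053684 10.00094145303592
[-0.02 -0.08] -0.032
[-0.02 -0.15] -0.064
[-0.03 -0.23] -0.096
[-0.04 -0.31] -0.128
[-0.06 -0.38] -0.16
[-0.08 -0.46] -0.192
[-0.1  -0.53] -0.224
[-0.13 -0.6 ] -0.256
```

Emit:
play_rows(increments=[[[0,-0.08,0,0,0,-0.03,-1],[-0.01,-0.15,0,0,0,-0.06,-1],[-0.02,-0.23,0,0,0,-0.1,-1],[-0.03,-0.31,0,0,0,-0.13,-1],[-0.05,-0.38,0,0,0,-0.16,-1],[-0.07,-0.46,0,0,0,-0.19,-1],[-0.09,-0.53,0,0,0,-0.22,-1],[-0.12,-0.6,0,0,0,-0.25,-1]]])

```text
time: 13.2
position: [0.4368, -0.1039, 0.228]
tool_rot: [-0.017, -3.137, -0.004]
ft_force: [-3.7, 16.7, 5.3]
grip_width: 0.231
grip_force: 9.6
```

```bash
python3 - <<'E'
from h import *
rep(); arc(3,2)
E
```

```text
pos [ 0.4368 -0.1039  0.228 ] y ang 89.36 z [-0.005  0.003 -1.   ] F [-3.7 16.7  5.3] T [4.06 0.75 0.06] 13.2 [ 0.88 -0.05 -0.68  1.99 -0.03  1.2   1.77]
ang 178.50355976748088 r 0.1552594023151749 grip 20.08670976544159 9.602463031187654
[-0.01 -0.04] -0.017
[-0.01 -0.08] -0.033
```

The stop is met: 17 N against the push, at 178.5°. Relaxing, opening and rising.

Emit:
play_rows(increments=[[[0,0.01,0,0,0,0,0],[0,0.01,0,0,0,0,0],[0,0.01,0,0,0,0,0],[0,0.01,0,0,0,0,0],[0,0.01,0,0,0,0,0],[0,0.01,0,0,0,0,0]]])

```text
time: 13.8
position: [0.4385, -0.1043, 0.2282]
tool_rot: [0.022, 3.141, -0.0]
ft_force: [0.7, 0.2, 0.0]
grip_width: 0.495
grip_force: 0.0
```

Emit:
play_rows(increments=[[[0,0,-0.3,0,0,0,0],[0,0,-0.6,0,0,0,0],[0,0,-0.9,0,0,0,0],[0,0,-0.9,0,0,0,0],[0,0,-0.9,0,0,0,0]]])

```text
time: 14.3
position: [0.4387, -0.1043, 0.3185]
tool_rot: [0.022, 3.141, -0.001]
ft_force: [0.1, -1.4, -0.6]
grip_width: 0.501
grip_force: 0.0
```

```bash
python3 - <<'E'
from h import *
rep()
a=ctrl.get_image("side")[110:220,240:400,::-1]; b=ctrl.get_image("top")[150:260,270:430,::-1]
cv2.imwrite("pics/f.png",cv2.resize(np.hstack([a,b]),None,fx=2.5,fy=2.5,interpolation=cv2.INTER_CUBIC))
t=np.radians(-1.4);H=np.array([.592,-.108])
for d in(0,.06,.12):
  p=H+.154*np.array([np.cos(np.pi+t-d),np.sin(np.pi+t-d)]);print(d,(proj([[*p,.183]],"side")-[240,110])*2.5)
E
```

```text
pos [ 0.4387 -0.1043  0.3185] y ang 89.21 z [ 0.001 -0.001 -1.   ] F [ 0.1 -1.4 -0.6] T [ 0.1  -0.15  0.03] 14.3 [ 0.9  -0.12 -0.66  1.86 -0.07  1.38  1.81]
0 [[244.73155589 110.88209054]]
0.06 [[244.4548436  114.14583212]]
0.12 [[243.7166133  117.43171797]]
```

View pics/f.png

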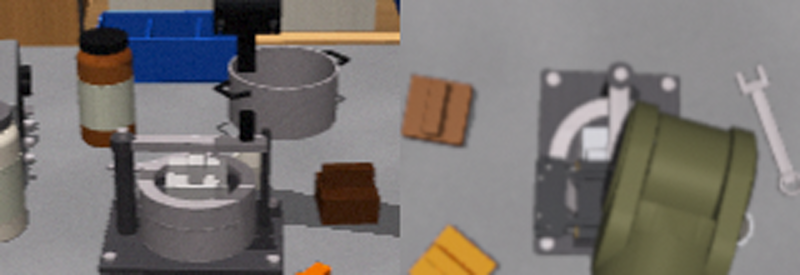

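The final picture shows the bar across the plug at its stop post, with the peg top at (246,111) against (245,111) expected. The gripper is clear of everything.

```bash
python3 -c "
from bench import ctrl
print(ctrl.close_job())"
```

```text
the job is handed in; nothing more can be done
None
```

The job is handed in at about 14 s: the plug is pressed home, the locking bar is at its stop, the arm is clear, and no bystander was seen to move; the hand-in gave no verdict.

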